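# Push the sheet blank out past the stop for deburring

### The arm

A 6-joint arm with a two-finger parallel gripper is mounted at the origin on the work surface. World frame = base frame: x ahead of the robot, y to its left, z up, the work surface at z = 0. Lengths are in m, angles in rad, forces in N, time in s.
With the tool pointing down it reaches from about 0.3 to 0.775 m from the base axis. Payload 14.6 kg.
Tool frame: the origin (TCP) lies at the very end of the fingers, on their centre line; the grasp point (between the pads) lies 19 mm behind it; z points along the fingers, y is the line along which they close (so a half turn about z gives the same grasp; the last joint's range is limited). The gripper opens to 94 mm and grips with 3 to 60 N. Pads are 16 mm wide; open, the fingers measure 119 mm over their backs; the gripper's body (75 mm by 177 mm) begins 78 mm behind the grasp point.
Start: joints at [1.122, 0.3, 1.521, -0, 1.321, -0.067], TCP at [0.205, 0.51, 0.205] pointing down, gripper open.
Joint ranges: [-3.03, 3.03], [-0.79, 2.21], [0.23, 2.52], [-1.04, 4.18], [0, 3.07], [-2.55, 2.55]. Speed limits (rad/s): [2.22, 2.22, 2.57, 3.14, 3.14, 3.14].

### API

Orientations are given as [roll, pitch, yaw] about the fixed x, y, z axes, in that order (R = Rz(yaw) Ry(pitch) Rx(roll)).
In Python, from station import ctrl gives the robot as it stands.
- The arm moves only by the tool move_arm, never from a script. Its argument "increments" is a list of rows, each a list of 7 numbers: the opening, from 0 (shut) to 1 (fully open), then the shift along the tool's x, y, z in units of 50 mm (1.0 is 50 mm), then the turn, a rotation vector about the tool's x, y, z in rad. In form: [[claw, tx, ty, tz, rx, ry, rz], ...]. A call has 1 to 20 rows; each row shifts and turns the commanded pose from where the row before left it, along the tool's axes as they then stand; what a row does not reach is not made up. A row lasts 1/10 s, in which the tool goes at most 50 mm and 8.59 degrees, less where a joint would pass 70% of its speed; a pose out of reach is approached as far as the arm can. A call is refused whole if a number of a shift passes 1 or a number of a turn 0.15, either way. A call with a gripper value outside its range is refused whole. The fingers move at their own pace and stop on an object; "force" is the grip in N (left out, the last holds). Time passes only in rows, so rows that do not move let the fingers close. It gives the time, the measured TCP pose, the force, the opening and the grip force at its end, in the units of the state.
- ctrl.get_obs(): the state, without advancing time (a new reading comes with each control period).
- ctrl.camera(name): name is "side" or "top"; returns a dict with "color" (480x640x3 uint8, blue, green, red), "K" (3x3 intrinsics, pixels), "pose" (4x4, takes a point from camera to world coordinates). Camera axes: x right, y down, z forward; pixel columns grow to the right and rows downward; lengths in m; the calibration is good to about 2 mm. A picture is of the moment at which its call begins. There is no depth.
- ctrl.hand_in(): hands the job in; it is judged then, once.
Trained networks look in a picture, given as the dict that the camera call returned (one of the last four; its "shot" number tells which), for a name from the list of things; names that differ only in an ending like _2 or _b are one class to them, and where a whole thing is asked for, a point or a joint stands for the part that bears it (a point fixed in the world has none). Each returns a list of dicts, best first, with "conf" (0 to 1); they miss things now and then, are a little off and sometimes report something else, mostly with a low value. They report only what shows in the picture. A call takes as long as a camera call. They do not tell look-alikes from the thing itself.
- ctrl.cut_out(name, picture): "mask" (480x640 bool, what is visible of it) and "centre" ([row, column] in pixels, amid what is visible of it).
The state is a dict: "time_s": time; "qpos": joint angles; "joint_vel": joint speeds; "tau": joint torques, N m; "ee_pos": TCP position; "eef_rot": TCP orientation; "force": force on the tool from outside, world axes, zero at the start; "moment": the same for the moment, N m; "grip_width": finger opening in m; "grip_force": force on a finger pad.
Only numpy, scipy, OpenCV 4.12 (cv2) and the standard library are available. Lean on these libraries where they do the work, as an engineer would, in place of code of your own. Each camera call takes 0.05 s, during which the arm holds its last target. There are 200 camera calls.

### The job

The aluminium sheet blank on the ledge has to have its end edge showing so it can be deburred. With the fingertips, push the stop bar all the way back out of its way, then push the blank along the ledge until about a third of its length hangs over the open end, still lying flat and straight on the ledge. Only push: do not lift or squeeze the blank, and leave everything else where it is.

Things in the scene. Friction and masses are not known exactly. Their poses are not given: they have to be found in the camera images.
- ledge: The ledge: a fixed dark steel shelf on two grey feet, 360 long, 120 wide, its flat top 60 above the bench. Origin: on the bench under the ledge's centre. Its x axis runs along the ledge towards the open end (x = +180), roughly towards the robot's right; its y axis points across it, away from the robot. A low fence (8 wide, 14 high) stands along its far edge from x = -180 to +120, inner face at y = +52; the other edges are open. (mm)
- ledge_end (a point): The middle of the open end's top edge (ledge frame x +180, y 0, z +60). (mm)
- blank: The sheet blank: a loose plain aluminium rectangle 120 x 80 x 8, about 0.2 kg, lying flat on the ledge with its length (x axis) roughly along the ledge. Origin: centre of its underside. Its x axis starts roughly along the ledge's x. (mm)
- stop (a joint): The stop bar: a steel bar 24 wide, 24 high and 100 long, lying across the ledge's top, which slides along the ledge's y axis through a grey guide fixed beyond the far edge (ledge frame x 121 to 169, y 69 to 111, 34 above the top). Value in m: near 0 it lies across the blank's way, 0.065 is pushed fully back (away from the robot, the end of its travel). It resists with about 2.5 N, stays where it is left and cannot be pushed along the ledge. Sizes in mm.
- stop_face (a point): The centre of the stop bar's free end face (24 x 24, facing the robot's side, normal along the ledge's -y), 13.5 above the ledge's top; 35 from the open end. The bar reaches 12 to either side of it along the ledge. (mm)
- socket: Bystander, to be left alone: steel wrench socket, a tube 24 across and 32 tall, standing on the ledge's far rear corner. Origin: on its axis at the underside. (mm)
- bolt: Bystander, to be left alone: steel bolt standing on its head on the bench beyond the ledge, 62 tall, head 30 across. Origin: on its axis at the underside. (mm)
- grease_jar: Bystander, to be left alone: white jar 64 across, 65 tall, on the bench beyond the ledge. Origin: on its axis at the underside. (mm)
- wrench: Bystander, to be left alone: steel wrench 190 long lying on the bench on the robot's side of the ledge. Origin: middle of its underside. (mm)
- screwdriver: Bystander, to be left alone: screwdriver 190 long with black handle lying on the bench on the robot's side of the ledge. Origin: middle of its underside. (mm)
- spray_can: Bystander, to be left alone: spray can 64 across, 190 tall, on the bench behind the ledge's rear end. Origin: on its axis at the underside. (mm)
- disc: Bystander, to be left alone: round steel disc 68 across, 10 thick, lying on the bench past the ledge's open end. Origin: on its axis at the underside. (mm)
- tin: Bystander, to be left alone: open steel tin 74 across, 75 tall, on the bench past the open end. Origin: on its axis at the underside. (mm)
Things that resemble listed ones, but are neither listed nor needed, are in the scene too. Of the things like the blank, leave any that is brown, red or yellow; of the rest the larger one is meant.

How it is judged:
By the outcome, as a careful person would: the job done as asked, in the order asked, and still so for the second after the job is handed in, with the robot touching nothing.
It also fails if it takes over 48 s, if anything falls off the work surface, if the arm or the gripper's body presses on something with over 40 N, if the wrist force passes 120 N, or if a joint passes its speed limit or range.

## Working session

There is one attempt and no reset: what is moved stays moved. The work goes in short steps, Python scripts to look and compute and a tool call to move; the robot and the scene stay as the last step left them, time stands still between calls to the robot, and variables do not carry over. Pictures are saved under pics/ and viewed, at most 10 in all, crops included, and the job is handed in when it is done.

Besides the shell and the picture viewer there is one more tool, called after "Call:" as a command line: name --pt "numbers of a row" for each row, then --argument value for the rest. move_arm: Moves the arm, as the interface text tells. Its arguments: {"type":"object","properties":{"increments":{"type":"array","items":{"type":"array","items":{"type":"number"}}},"force":{"type":"number"}},"required":["increments"]}

```bash
mkdir -p pics; ls
python3 - <<'E'
from station import ctrl
import cv2,pickle
for n in("top","side"):
    p=ctrl.camera(n); cv2.imwrite(f"pics/{n}0.png",p["color"])
    print(n,p["K"].tolist(),p["pose"].round(4).tolist())
    for t in("ledge","blank","stop","socket"):
        for d in ctrl.cut_out(t,p)[:4]:
            m=d["mask"]; c,s,a=cv2.minAreaRect(cv2.findNonZero(m.astype('uint8')))
            print(t,round(d["conf"],2),[round(float(v)) for v in d["centre"]],int(m.sum()),c,s,a)
print(ctrl.get_obs())
E
```

```text
pics
top [[563.8349626023019, 0.0, 326.23709877243806], [0.0, 563.8349626023019, 234.9399085272605], [0.0, 0.0, 1.0]] [[-0.0005, -0.9978, 0.0664, 0.4246], [-1.0, 0.0001, -0.0064, 0.0612], [0.0064, -0.0664, -0.9978, 1.4399], [0.0, 0.0, 0.0, 1.0]]
ledge 0.65 [232, 359] 6030 (344.44232177734375, 231.2884521484375) (146.8909912109375, 71.77850341796875) 11.309932708740234
ledge 0.33 [215, 283] 25 (281.5, 212.5) (7.0, 7.0) 90.0
blank 0.85 [171, 414] 1434 (413.238037109375, 171.25148010253906) (46.77095031738281, 31.05508804321289) 38.04703903198242
blank 0.82 [327, 237] 1493 (236.72564697265625, 328.5439453125) (47.616065979003906, 31.77653694152832) 43.02506637573242
blank 0.77 [242, 344] 1609 (343.4088134765625, 242.883056640625) (49.010902404785156, 34.140865325927734) 13.392496109008789
blank 0.76 [144, 353] 736 (351.05767822265625, 143.28846740722656) (22.945587158203125, 33.73197555541992) 78.69007110595703
stop 0.78 [236, 404] 280 (404.1647033691406, 239.2588348388672) (10.84652328491211, 26.682449340820312) 12.528807640075684
stop 0.31 [282, 312] 594 (306.7184753417969, 282.386810
[... 1264 characters left out ...]
0) 90.0
{'time_s': 0.5, 'qpos': array([ 1.12236649e+00,  2.99909017e-01,  1.52105164e+00,  6.52295669e-06,
        1.32069498e+00, -6.66049398e-02]), 'joint_vel': array([-4.13847723e-04,  1.38746062e-04, -4.82115388e-04,  1.20065024e-05,
       -1.88136194e-03,  1.08625123e-03]), 'tau': array([ 2.16692797e-05, -5.31343317e+01, -3.52748394e+01,  7.08538410e-02,
        2.14282359e-02, -6.47902630e-05]), 'ee_pos': array([0.20492856, 0.51036371, 0.20541876]), 'eef_rot': array([-3.14153022e+00, -1.04982037e-05,  2.75976614e+00]), 'force': array([-1.02503328, -0.02918261,  0.58016141]), 'moment': array([-0.00753046,  0.02101096,  0.03409938]), 'grip_force': 0.0, 'grip_width': 0.09400847253474932}
```

Run:
```python
import cv2
a=cv2.imread("pics/top0.png")[110:350,180:480]; cv2.imwrite("pics/t1.png",cv2.resize(a,None,fx=2.5,fy=2.5,interpolation=cv2.INTER_CUBIC)[:600])
```

```text
(no output)
```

View pics/t1.png

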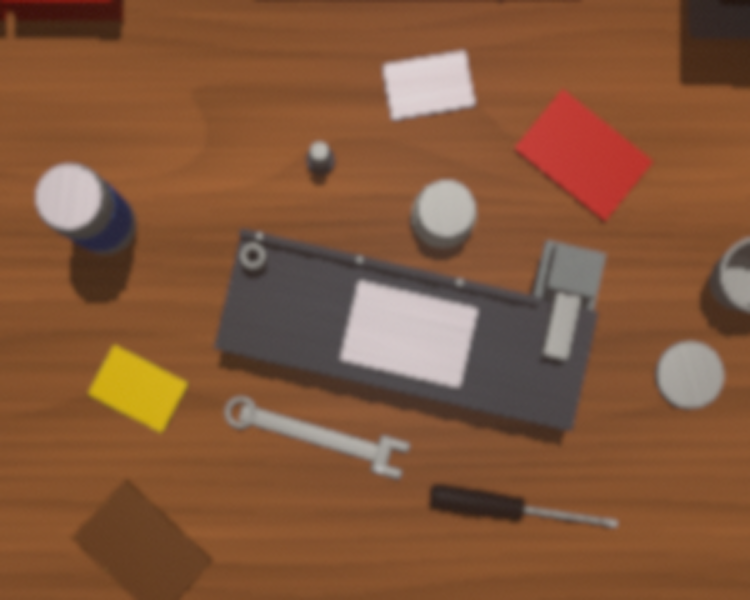

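View pics/side0.png

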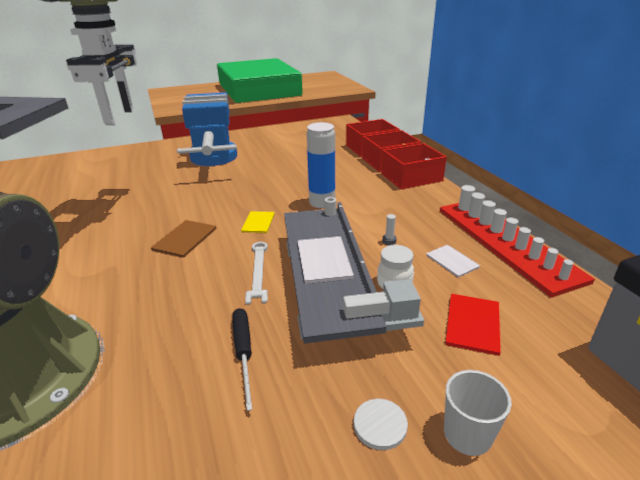

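The top view shows the white blank mid-ledge (crop corners around 360,280 to 460,387). The stop bar's face is near (555,358) and the socket near (252,255). The larger white one, on the ledge, is the blank. The small white card at (430,85) is the decoy. The side view agrees.

```bash
cat > h.py <<'E'
import numpy as np,cv2
from station import ctrl
def world(p,uv,z):
    uv=np.atleast_2d(np.float64(uv)); d=np.c_[uv,np.ones(len(uv))]@np.linalg.inv(p["K"]).T@p["pose"][:3,:3].T
    o=p["pose"][:3,3]; return o+d*((z-o[2])/d[:,2])[:,None]
def project(p,X):
    c=(np.atleast_2d(X)-p["pose"][:3,3])@p["pose"][:3,:3]@p["K"].T; return c[:,:2]/c[:,2:]
class L:  # ledge frame
    def __init__(s,o,a): s.o=np.array(o); s.a=a; s.R=np.array([[np.cos(a),-np.sin(a)],[np.sin(a),np.cos(a)]])
    def to(s,w): return (np.atleast_2d(w)[:,:2]-s.o)@s.R
    def fr(s,l): return np.atleast_2d(l)@s.R.T+s.o
def rect(m): return cv2.boxPoints(cv2.minAreaRect(cv2.findNonZero(m.astype('uint8'))))
def white(p,box):  # bright, unsaturated blank pixels within box (r0,r1,c0,c1)
    h=cv2.cvtColor(p["color"],cv2.COLOR_BGR2HSV); m=np.zeros((480,640),bool); r0,r1,c0,c1=box
    m[r0:r1,c0:c1]=(h[r0:r1,c0:c1,2]>180); return m
E
python3 - <<'E'
from h import *
p=ctrl.camera("top")
c=np.array([[218,348],[570,430],[597,310]])/2.5+[180,110]
w=world(p,c,.06); print(w.round(4).tolist(),np.linalg.norm(w[1]-w[0]),np.linalg.norm(w[2]-w[1]))
a=np.arctan2(*(w[1]-w[0])[1::-1]); 
R=np.array([[np.cos(a),-np.sin(a)],[np.sin(a),np.cos(a)]])
src=np.array([[-.18,-.06],[.18,-.06],[.18,.06]]); o=(w[:,:2]-src@R.T).mean(0); l=L(o,a); print("ledge",o,a, l.to(w).round(4).tolist())
ds=ctrl.cut_out("blank",p)
for d in ds:
    r,cc=d["centre"]
    if abs(r-242)<15 and abs(cc-344)<15:
        b=rect(d["mask"]); q=l.to(world(p,b,.068)); print("blank mask",q.round(4).tolist(),q.mean(0))
m=white(p,(215,270,310,375)); n,lab,st,_=cv2.connectedComponentsWithStats(m.astype('uint8')); k=1+st[1:,4].argmax()
q=l.to(world(p,rect(lab==k),.068)); print("blank white",q.round(4).tolist(),q.mean(0))
s=ctrl.cut_out("stop",p)[0]; print("stop top",l.to(world(p,rect(s["mask"]),.0855)).round(4).tolist())
pt=lambda x,y:np.array([[x,y]])/2.5+[180,110]
print("socket",l.to(world(p,pt(252,252),.092)),"can",l.to(world(p,pt(70,197),.19)),"bolt",l.to(world(p,pt(319,150),.062)))
sp=ctrl.camera("side"); im=sp["color"].copy()
def box(cx,cy,sx,sy,z0,col):
    for z in z0:
        P=np.array([[cx-sx,cy-sy],[cx+sx,cy-sy],[cx+sx,cy+sy],[cx-sx,cy+sy]]); X=np.c_[l.fr(P),np.full(4,z)]
        for pic,i in((sp,im),(p,im2)): cv2.polylines(i,[(project(pic,X)*16).astype(int)],True,col,1,cv2.LINE_AA,4)
im2=p["color"].copy(); box(0,0,.18,.06,[.06],(0,255,0)); mm=q.mean(0); box(mm[0],mm[1],.06,.04,[.068],(0,0,255))
box(.145,.09,.024,.021,[.094],(255,0,0))
o=np.hstack([cv2.resize(im2[190:310,255:435],None,fx=2.2,fy=3.3*.667),cv2.resize(im[190:350,270:450],None,fx=2.2,fy=2.2)[:264]])
cv2.imwrite("pics/o1.png",o)
E
```

```text
[[0.4815, 0.1967, 0.06], [0.4013, -0.1473, 0.06], [0.5188, -0.175, 0.06]] 0.3532748366053791 0.12069103105442126
ledge [0.50028132 0.0120223 ] -1.7998386116565062 [[-0.1756, -0.0602], [0.1776, -0.0602], [0.178, 0.0605]]
blank mask [[-0.0575, -0.0429], [-0.0574, 0.0371], [0.0641, 0.0368], [0.0635, -0.0432]] [ 0.00317468 -0.00304075]
blank white [[-0.0567, -0.042], [-0.0565, 0.0343], [0.0601, 0.034], [0.0596, -0.0423]] [ 0.00163796 -0.00402195]
stop top [[0.1254, 0.0019], [0.1271, 0.0722], [0.1604, 0.0717], [0.1586, 0.0013]]
socket [[-0.16200821  0.03632214]] can [[-0.32196656  0.03861296]] bolt [[-0.1240127   0.15247321]]
```

View pics/o1.png

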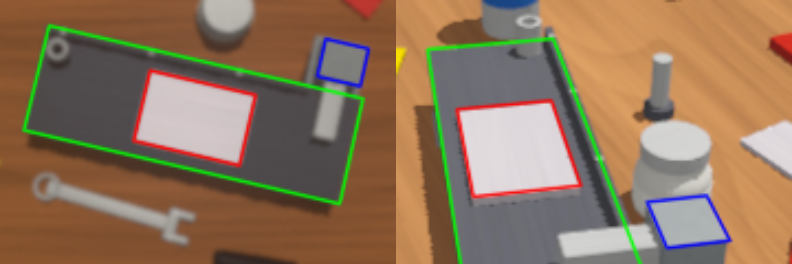

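The ledge, blank and guide overlays line up to within a few mm in both views. Ledge centre is (0.500, 0.012) with yaw -1.80. The blank's rear edge is at about x=-0.058 and it lies straight. Next I turn the tool to the ledge with the fingers shut, then travel to the stop.

Call:
move_arm --pt "0 0 0 0 0 0 0.1418" --pt "0 0 0 0 0 0 0.1418" --pt "0 0 0 0 0 0 0.1418" --pt "0 0 0 0 0 0 0.1418" --pt "0 0 0 0 0 0 0.1418" --pt "0 0 0 0 0 0 0.1418" --pt "0 0 0 0 0 0 0.1418" --pt "0 0 0 0 0 0 0.1418" --pt "0 0 0 0 0 0 0.1418" --pt "0 0 0 0 0 0 0.1418"

```text
time_s: 1.7
ee_pos: [0.2049, 0.5104, 0.2055]
eef_rot: [-3.142, -0.0, 1.336]
force: [-0.9, -0.1, 0.2]
grip_width: 0.0178
grip_force: 0.0
```

Call:
move_arm --pt "0 -0.56 0.35 0 0 0 0" --pt "0 -0.56 0.35 0 0 0 0" --pt "0 -0.56 0.35 0 0 0 0" --pt "0 -0.56 0.35 0 0 0 0" --pt "0 -0.56 0.35 0 0 0 0" --pt "0 -0.56 0.35 0 0 0 0" --pt "0 -0.56 0.35 0 0 0 0" --pt "0 -0.56 0.35 0 0 0 0" --pt "0 -0.56 0.35 0 0 0 0" --pt "0 -0.56 0.35 0 0 0 0" --pt "0 -0.56 0.35 0 0 0 0" --pt "0 -0.56 0.35 0 0 0 0" --pt "0 -0.56 0.35 0 0 0 0" --pt "0 -0.56 0.35 0 0 0 0" --pt "0 -0.56 0.35 0 0 0 0" --pt "0 -0.56 0.35 0 0 0 0" --pt "0 -0.56 0.35 0 0 0 0" --pt "0 -0.56 0.35 0 0 0 0" --pt "0 -0.56 0.35 0 0 0 0" --pt "0 0 0 0 0 0 0"

```text
time_s: 3.7
ee_pos: [0.4086, -0.0857, 0.2053]
eef_rot: [-3.142, 0.0, 1.339]
force: [0.2, 0.7, 0.3]
grip_width: 0.0003
grip_force: 0.0
```

Call:
move_arm --pt "0 -0.3 0.22 0.3 0 0 0" --pt "0 -0.28 0.22 0.4 0 0 0" --pt "0 0 0 0.4 0 0 0" --pt "0 0 0 0.4 0 0 0" --pt "0 0 0 0.4 0 0 0" --pt "0 0 0 0.4 0 0 0" --pt "0 0 0 0.3 0 0 0" --pt "0 0 0 0.1 0 0 0" --pt "0 0 0 0 0 0 0"

```text
time_s: 4.6
ee_pos: [0.4227, -0.116, 0.0703]
eef_rot: [-3.141, -0.0, 1.342]
force: [0.4, 0.4, 1.2]
grip_width: 0.0004
grip_force: 0.0
```

Run:
```python
from h import *
l=L([.5003,.0120],-1.7998); s=ctrl.get_obs(); print(s["ee_pos"],l.to(s["ee_pos"]),s["force"])
p=ctrl.camera("side"); q=ctrl.camera("top")
a=cv2.resize(p["color"][200:360,270:450],None,fx=2.2,fy=2.2); b=cv2.resize(q["color"][210:320,340:445],(400,352)); cv2.imwrite("pics/s2.png",np.hstack([a,b[:a.shape[0]]]))
```

```text
[ 0.42265589 -0.1160165   0.07033125] [[ 0.14230016 -0.04655638]] [0.37181616 0.35178487 1.23695248]
```

View pics/s2.png

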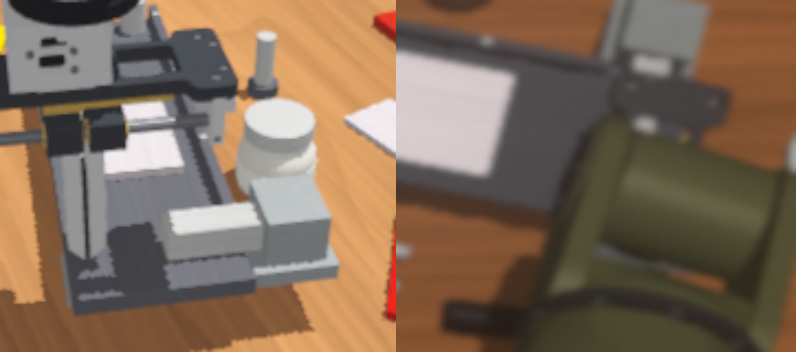

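Shut fingertips are near the ledge's front edge, ahead of the stop's free face and in line with it. Pushing along +y.

Call:
move_arm --pt "0 -0.04 0.12 0 0 0 0" --pt "0 0 0.12 0 0 0 0" --pt "0 0 0.12 0 0 0 0" --pt "0 0 0.12 0 0 0 0" --pt "0 0 0.12 0 0 0 0" --pt "0 0 0.12 0 0 0 0" --pt "0 0 0.12 0 0 0 0" --pt "0 0 0.12 0 0 0 0" --pt "0 0 0.12 0 0 0 0" --pt "0 0 0.12 0 0 0 0" --pt "0 0 0.12 0 0 0 0" --pt "0 0 0.12 0 0 0 0" --pt "0 0 0.12 0 0 0 0" --pt "0 0 0.12 0 0 0 0"

```text
time_s: 6.1
ee_pos: [0.5046, -0.1375, 0.0704]
eef_rot: [-3.141, -0.0, 1.342]
force: [-3.3, 1.9, 1.2]
grip_width: 0.0006
grip_force: 1.5
```

Call:
move_arm --pt "0 0 0.06 0 0 0 0" --pt "0 0 0.06 0 0 0 0" --pt "0 0 0.06 0 0 0 0" --pt "0 0 0 0 0 0 0"

```text
time_s: 6.5
ee_pos: [0.5133, -0.1397, 0.0705]
eef_rot: [3.141, 0.0, 1.342]
force: [0.4, 0.3, -0.4]
grip_width: 0.0003
grip_force: 0.0
```

Call:
move_arm --pt "0 0 0.05 0 0 0 0" --pt "0 0 0.05 0 0 0 0" --pt "0 0 0.05 0 0 0 0"

```text
time_s: 6.8
ee_pos: [0.5192, -0.141, 0.0703]
eef_rot: [-3.138, 0.0, 1.342]
force: [-24.5, 5.0, 18.3]
grip_width: 0.0005
grip_force: 12.7
```

Call:
move_arm --pt "0 0 0.04 0 0 0 0" --pt "0 0 0.04 0 0 0 0"

```text
time_s: 7.0
ee_pos: [0.5194, -0.1411, 0.0702]
eef_rot: [-3.128, -0.0, 1.342]
force: [-54.5, 11.7, 37.7]
grip_width: 0.0004
grip_force: 28.1
```

The force jump shows the stop is at the end of its travel. I'll back off, rise and go behind the blank.

Call:
move_arm --pt "0 0 -0.3 0 0 0 0" --pt "0 0 -0.4 0 0 0 0" --pt "0 0 -0.4 -0.4 0 0 0" --pt "0 0 0 -0.6 0 0 0" --pt "0.35 0 0 -0.6 0 0 0" --pt "0.35 0.4 0 -0.4 0 0 0" --pt "0.35 0.5 0 0 0 0 0" --pt "0.35 0.5 0 0 0 0 0" --pt "0.35 0.5 0 0 0 0 0" --pt "0.35 0.5 0 0 0 0 0" --pt "0.35 0.5 0 0 0 0 0" --pt "0.35 0.5 0 0 0 0 0" --pt "0.35 0.5 0 0 0 0 0" --pt "0.35 0.5 0 0 0 0 0" --pt "0.35 0.4 0 0 0 0 0" --pt "0.35 0.3 0 0 0 0 0" --pt "0.35 0 0 0 0 0 0"

```text
time_s: 8.7
ee_pos: [0.5288, 0.1199, 0.1704]
eef_rot: [3.141, -0.0, 1.343]
force: [-0.8, 0.4, -0.2]
grip_width: 0.0333
grip_force: 0.0
```

```bash
cat > look.py <<'E'
import sys
from h import *
l=L([.5003,.0120],-1.7998); s=ctrl.get_obs(); print(s["time_s"],s["ee_pos"],l.to(s["ee_pos"]),s["eef_rot"],s["force"],s["grip_width"])
p=ctrl.camera("side"); q=ctrl.camera("top")
a=cv2.resize(p["color"][190:350,270:450],None,fx=2.2,fy=2.2); b=cv2.resize(q["color"][190:310,260:440],None,fx=2.2,fy=2.2); b=np.vstack([b,np.zeros((352-b.shape[0],b.shape[1],3),np.uint8)]); cv2.imwrite(f"pics/{sys.argv[1]}.png",np.hstack([a,b]))
for pic in(p,q):
  for d in ctrl.cut_out("blank",pic):
    w=l.to(world(pic,rect(d["mask"]),.068))
    if abs(w.mean(0)[1])<.06: print(pic["shot"],round(d["conf"],2),int(d["mask"].sum()),w.round(3).tolist())
for d in ctrl.cut_out("stop",q)[:1]: print("stop",d["conf"],l.to(world(q,rect(d["mask"]),.0855)).round(3).tolist())
E
python3 look.py s3
```

```text
8.7 [0.52881195 0.11988825 0.17041546] [[-0.11154404  0.00327617]] [ 3.14115213e+00 -2.29439334e-04  1.34333659e+00] [-0.77152504  0.37799656 -0.2128787 ] 0.03325303412780095
7 0.78 2003 [[-0.055, -0.045], [-0.058, 0.048], [0.073, 0.031], [0.073, -0.05]]
8 0.9 1362 [[-0.048, -0.044], [-0.049, 0.037], [0.064, 0.039], [0.064, -0.042]]
stop 0.55 [[0.132, 0.063], [0.128, 0.165], [0.153, 0.166], [0.157, 0.064]]
```

View pics/s3.png

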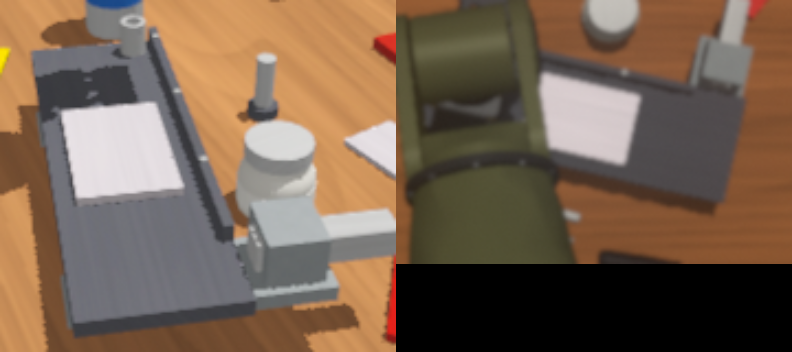

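The stop is fully back, with its face flush at the guide (side crop around 255,250). The blank is undisturbed and straight. Lowering behind it.

Call:
move_arm --pt "0.35 0 -0.14 0.4 0 0 0" --pt "0.35 0 0 0.5 0 0 0" --pt "0.35 0 0 0.5 0 0 0" --pt "0.35 0 0 0.4 0 0 0" --pt "0.35 0 0 0.24 0 0 0" --pt "0.35 0 0 0.1 0 0 0" --pt "0.35 0 0 0 0 0 0"

```text
time_s: 9.65
ee_pos: [0.5217, 0.1201, 0.0635]
eef_rot: [-3.141, 0.0, 1.341]
force: [-0.1, 0.1, 0.3]
grip_width: 0.0326
grip_force: 0.0
```

Call:
move_arm --pt "0.35 -0.2 0 0 0 0 0" --pt "0.35 -0.2 0 0 0 0 0" --pt "0.35 -0.2 0 0 0 0 0" --pt "0.35 -0.1 0 0 0 0 0" --pt "0.35 -0.1 0 0 0 0 0" --pt "0.35 -0.1 0 0 0 0 0" --pt "0.35 -0.1 0 0 0 0 0" --pt "0.35 -0.1 0 0 0 0 0" --pt "0.35 -0.1 0 0 0 0 0" --pt "0.35 -0.1 0 0 0 0 0" --pt "0.35 -0.1 0 0 0 0 0" --pt "0.35 -0.1 0 0 0 0 0" --pt "0.35 -0.1 0 0 0 0 0" --pt "0.35 -0.1 0 0 0 0 0" --pt "0.35 -0.1 0 0 0 0 0" --pt "0.35 -0.1 0 0 0 0 0" --pt "0.35 -0.1 0 0 0 0 0" --pt "0.35 -0.05 0 0 0 0 0" --pt "0.35 0 0 0 0 0 0"

```text
time_s: 11.55
ee_pos: [0.4981, 0.0199, 0.0633]
eef_rot: [-3.141, 0.001, 1.342]
force: [0.3, -0.3, -0.2]
grip_width: 0.0331
grip_force: 0.0
```

```bash
python3 look.py s4
```

```text
11.55 [0.49809976 0.01994818 0.06326012] [[-0.00724121 -0.0039471 ]] [-3.14109833e+00  6.16844516e-04  1.34150466e+00] [ 0.31847073 -0.28074473 -0.18517326] 0.033072991099880766
9 0.79 2577 [[0.005, -0.046], [0.001, 0.052], [0.135, 0.033], [0.136, -0.05]]
10 0.89 584 [[0.038, -0.042], [0.04, 0.038], [0.125, 0.037], [0.123, -0.043]]
10 0.23 1020 [[-0.394, 0.031], [-0.37, 0.095], [-0.27, 0.058], [-0.293, -0.007]]
stop 0.56 [[0.128, 0.064], [0.128, 0.165], [0.155, 0.165], [0.155, 0.065]]
```

View pics/s4.png

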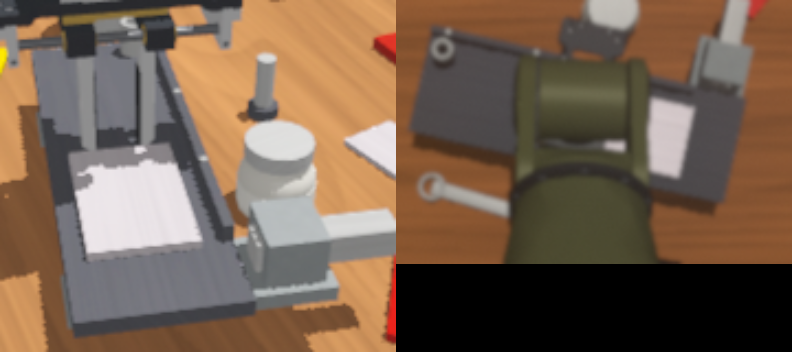

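The blank slides straight with both fingers behind it (front edge at about x=0.121). Pushing about 98 mm further.

Call:
move_arm --pt "0.35 -0.06 0 0 0 0 0" --pt "0.35 -0.1 0 0 0 0 0" --pt "0.35 -0.1 0 0 0 0 0" --pt "0.35 -0.1 0 0 0 0 0" --pt "0.35 -0.1 0 0 0 0 0" --pt "0.35 -0.1 0 0 0 0 0" --pt "0.35 -0.1 0 0 0 0 0" --pt "0.35 -0.1 0 0 0 0 0" --pt "0.35 -0.1 0 0 0 0 0" --pt "0.35 -0.1 0 0 0 0 0" --pt "0.35 -0.1 0 0 0 0 0" --pt "0.35 -0.1 0 0 0 0 0" --pt "0.35 -0.1 0 0 0 0 0" --pt "0.35 -0.1 0 0 0 0 0" --pt "0.35 -0.1 0 0 0 0 0" --pt "0.35 -0.1 0 0 0 0 0" --pt "0.35 -0.1 0 0 0 0 0" --pt "0.35 -0.1 0 0 0 0 0" --pt "0.35 -0.06 0 0 0 0 0" --pt "0.35 0 0 0 0 0 0"

```text
time_s: 13.8
ee_pos: [0.4777, -0.0686, 0.0635]
eef_rot: [3.142, 0.0, 1.341]
force: [0.4, -0.8, -0.2]
grip_width: 0.0329
grip_force: 0.0
```

Call:
move_arm --pt "0.35 -0.1 0 0 0 0 0" --pt "0.35 -0.03 0 0 0 0 0" --pt "0.35 0 0 0 0 0 0"

```text
time_s: 14.1
ee_pos: [0.4762, -0.0747, 0.0634]
eef_rot: [-3.142, 0.0, 1.342]
force: [-0.2, 0.8, -0.2]
grip_width: 0.0325
grip_force: 0.0
```

Call:
move_arm --pt "0.35 0.2 0 0 0 0 0" --pt "0.35 0.4 0 0 0 0 0" --pt "0.35 0.2 0 -0.4 0 0 0" --pt "0.35 0 0 -0.6 0 0 0" --pt "0.35 0 0 -0.6 0 0 0" --pt "0.35 0.5 0 -0.6 0 0 0" --pt "0.35 0.6 0 -0.4 0 0 0" --pt "0.35 0.6 0 0 0 0 0" --pt "0.35 0.6 0 0 0 0 0" --pt "0.35 0.6 0 0 0 0 0" --pt "0.35 0.6 0 0 0 0 0" --pt "0.35 0 0 0 0 0 0"

```text
time_s: 15.3
ee_pos: [0.525, 0.1382, 0.1931]
eef_rot: [-3.141, -0.0, 1.345]
force: [-0.0, -0.4, -0.4]
grip_width: 0.033
grip_force: 0.0
```

```bash
python3 look.py s5
```

```text
15.3 [0.52503797 0.1382493  0.1931294 ] [[-0.12856902 -0.00456738]] [-3.14124434e+00 -1.98356319e-04  1.34486539e+00] [-0.029559   -0.4074311  -0.36247036] 0.032956232205591934
11 0.89 3512 [[0.102, -0.045], [0.098, 0.052], [0.228, 0.032], [0.229, -0.049]]
12 0.77 1646 [[0.099, -0.044], [0.1, 0.038], [0.224, 0.038], [0.222, -0.044]]
stop 0.72 [[0.131, 0.064], [0.13, 0.165], [0.155, 0.166], [0.156, 0.064]]
```

View pics/s5.png

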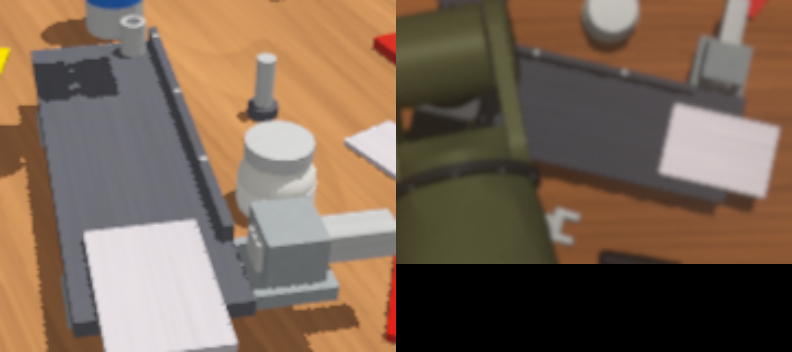

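The blank spans ledge x≈0.10 to 0.22, so about 40 mm hangs over the end, lying flat and straight. The stop is fully back and the robot is clear.

```bash
python3 -c "
from station import ctrl
print(ctrl.hand_in())"
```

```text
the job is handed in; nothing more can be done
None
```

The job is handed in: I pushed the stop bar fully back, then pushed the blank until about 40 mm (a third of its length) hangs over the open end. By the camera it lies flat and straight, nothing else I could see had moved, and the arm is clear.

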